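# Set and lock the condiment station for dinner service

## Task

Set up the condiment station: stand every squeeze bottle upright in the caddy, one to a bay, and roll every big drum round on its stand with a fingertip (nothing but the fingers) until its label faces straight out to the dining room, the far side of the table from the robot. Then lock the caddy with the red-handled blade key, not with the fingers: turn its slotted brass cam clockwise a quarter turn until it seats. Put the key back upright and fully home in its wooden stand, and leave the bowl, mug and oil bottle where they are.

Things in the scene. Friction and masses are not known exactly. Their poses are not given: they have to be found in the camera images.
- stand_a: fixed black round stand, 112 mm across and 10 mm high, under the dark steel drum; origin on the table on the drum's axis; its x axis points straight away from the robot to the dining room (same as world x)
- drum_a (a joint): turn of the dark steel drum, an upright cylinder 100 mm across, side wall from z = 10 to 114 mm, flat wooden lid 92 mm across up to 122 mm. 0 = label faces straight to the dining room (+x); grows anticlockwise seen from above, rad. Turns either way with slight friction (0.025 N m), stays where left: a fingertip pressed lightly on its side and moved round takes it along
- label_a (a point): middle of the dark steel drum's label (cream paper patch, about 60 x 60 mm), on the side wall 50 mm from its axis, 64 mm above the table; its x axis points out of the label. A cream stripe on the lid runs from the middle out to the edge on the label's side
- stand_b: fixed black round stand, 112 mm across and 10 mm high, under the copper drum; origin on the table on the drum's axis; its x axis points straight away from the robot to the dining room (same as world x)
- drum_b (a joint): turn of the copper drum, an upright cylinder 100 mm across, side wall from z = 10 to 114 mm, flat wooden lid 92 mm across up to 122 mm. 0 = label faces straight to the dining room (+x); grows anticlockwise seen from above, rad. Turns either way with slight friction (0.025 N m), stays where left: a fingertip pressed lightly on its side and moved round takes it along
- label_b (a point): middle of the copper drum's label (cream paper patch, about 60 x 60 mm), on the side wall 50 mm from its axis, 64 mm above the table; its x axis points out of the label. A cream stripe on the lid runs from the middle out to the edge on the label's side
- stand_c: fixed black round stand, 112 mm across and 10 mm high, under the blue drum; origin on the table on the drum's axis; its x axis points straight away from the robot to the dining room (same as world x)
- drum_c (a joint): turn of the blue drum, an upright cylinder 100 mm across, side wall from z = 10 to 114 mm, flat wooden lid 92 mm across up to 122 mm. 0 = label faces straight to the dining room (+x); grows anticlockwise seen from above, rad. Turns either way with slight friction (0.025 N m), stays where left: a fingertip pressed lightly on its side and moved round takes it along
- label_c (a point): middle of the blue drum's label (cream paper patch, about 60 x 60 mm), on the side wall 50 mm from its axis, 64 mm above the table; its x axis points out of the label. A cream stripe on the lid runs from the middle out to the edge on the label's side
- caddy: fixed steel bottle caddy 92 mm (its x) by 230 mm (its y), walls 5 mm thick and 45 mm high, with three open-topped bays in a row along its y, each 82 x 70 mm inside; origin on the table under its centre. A grey lock foot 80 x 80 x 28 mm stands at its +y end, centred 155 mm from the origin, and carries the brass cam lock
- bay_0 (a point): centre of the inner floor of caddy bay 0 (5 mm above the table; -75 mm along the caddy's y); axes as the caddy's
- bay_1 (a point): centre of the inner floor of caddy bay 1 (5 mm above the table; 0 mm along the caddy's y); axes as the caddy's
- bay_2 (a point): centre of the inner floor of caddy bay 2 (5 mm above the table; 75 mm along the caddy's y); axes as the caddy's
- cam (a joint): turn of the brass cam lock, 60 mm across, upright axis, on the caddy's lock foot: about 0 to 0.3 rad = unlocked, slot roughly along the caddy's x; grows clockwise seen from above to a hard stop at 1.571 = locked and seated, slot along the caddy's y. Friction 0.08 N m; it stays where it is left
- cam_slot (a point): centre of the cam lock's top face, 42 mm above the table; its x axis runs along the slot and turns with the cam. The slot is 7 mm wide, 10 mm deep, 52 mm long and open at both ends
- key: blade key, 104 mm tall, upright in its stand; origin at the middle of the blade's lower edge, z up along the key. Steel blade 26 mm wide (its y), 3 mm thick (its x), 14 mm long; then a round shank 12 mm thick up to z = 54 mm; then a red handle 44 mm wide (its y), 14 mm thick (its x) from z = 54 to 104 mm. 120 g
- key_stand: fixed dark wooden block 60 mm (x) by 70 mm (y), 58 mm high; origin on the table under its centre. A hole 18 mm (its x) by 35 mm (its y) goes right through from top to table; the key hangs in it with the handle's lower edge resting on the block's top, the blade's width along the block's y, the key's origin 4 mm above the table
- bottle_0: red squeeze bottle with a white cap, 50 mm across, straight wall up to 92 mm, nozzle up to 126 mm, about 250 g, weight low (part full); origin at the centre of its underside, z up. None if absent
- bottle_1: yellow squeeze bottle with a white cap, 50 mm across, straight wall up to 92 mm, nozzle up to 126 mm, about 250 g, weight low (part full); origin at the centre of its underside, z up. None if absent
- bottle_2: white squeeze bottle with a white cap, 50 mm across, straight wall up to 92 mm, nozzle up to 126 mm, about 250 g, weight low (part full); origin at the centre of its underside, z up. None if absent
- bowl: bystander: white bowl, 110 mm across, 50 mm high; origin at the centre of its underside
- mug: bystander: blue mug, 76 mm across, 85 mm high; origin at the centre of its underside
- oil: bystander: green oil bottle, 60 mm across, 200 mm high; origin at the centre of its underside

How it is judged (in metres and radians):
On the way, in this order (a step that is already met when the one before it is completed fails the run):
1. all bottles stand in the caddy and every drum's label faces the dining room (x of bottle_0 in the frame of caddy between -0.035 and 0.035 m and y of bottle_0 in the frame of caddy between -0.11 and 0.11 m and z of each of bottle_0, bottle_1, bottle_2 in the frame of caddy below 0.012 m and angle between each of bottle_0, bottle_1, bottle_2's own z axis and vertical below 0.15 rad and x of bottle_1 in the frame of caddy between -0.035 and 0.035 m and y of bottle_1 in the frame of caddy between -0.11 and 0.11 m and x of bottle_2 in the frame of caddy between -0.035 and 0.035 m and y of bottle_2 in the frame of caddy between -0.11 and 0.11 m and x of label_a in the frame of stand_a above 0 m and y of label_a in the frame of stand_a between -0.0105 and 0.0105 m and x of label_b in the frame of stand_b above 0 m and y of label_b in the frame of stand_b between -0.0105 and 0.0105 m and x of label_c in the frame of stand_c above 0 m and y of label_c in the frame of stand_c between -0.0105 and 0.0105 m), for 0.2 s.
2. the cam lock is turned clockwise to its stop with the blade of the key in its slot (value of joint cam above 1.47 rad and distance between key and cam_slot below 0.02 m), for 0.1 s.
At the end, for the whole second after the job is handed in: every bottle present stands upright (within 0.15 rad) on the caddy's floor inside a bay, at rest; every drum's label faces +x within 0.21 rad; the cam lock is at its stop (above 1.47 rad); the key hangs in its stand, handle down on the block (within 8 mm), upright within 0.2 rad (all of step 1 and linear speed of each of bottle_0, bottle_1, bottle_2 below 0.03 m/s and value of joint cam above 1.47 rad and x of key in the frame of key_stand between -0.007 and 0.007 m and y of key in the frame of key_stand between -0.008 and 0.008 m and z of key in the frame of key_stand below 0.012 m and angle between key's own z axis and vertical below 0.2 rad); the robot touches nothing.
It fails at once if a bystander (bowl, mug, oil bottle) is moved more than 30 mm (distance of any of bowl, mug, oil from where it was at the start of the episode above 0.03 m).
It fails at once if the cam lock is touched with the fingers (contact force between the fingers and cam above 1 N).
It fails at once if a drum is pushed with the key or with the arm instead of the fingers (contact force between any of key, the arm and stand_a above 2 N or contact force between any of key, the arm and stand_b above 2 N or contact force between any of key, the arm and stand_c above 2 N).
Of bottle_0, bottle_1, bottle_2 only 2 to 3 are there at a start; the rules pass over those that are not, and their reading is None.
At some moment in a run one of bottle_0, bottle_1, bottle_2 may be knocked a few centimetres aside while the robot is not near it.
It also fails if it takes over 210 s, if anything falls off the work surface, if the arm or the gripper's body presses on something with over 40 N, if the wrist force passes 120 N, or if a joint passes its speed limit or range.

## Robot

A 6-joint arm with a two-finger parallel gripper is mounted at the origin on the work surface. World frame = base frame: x ahead of the robot, y to its left, z up, the work surface at z = 0. Lengths are in m, angles in degrees, forces in N, time in s.
With the tool pointing down it reaches from about 0.3 to 1 m from the base axis. Payload 5.1 kg.
Tool frame: the origin (TCP) lies at the very end of the fingers, on their centre line; the grasp point (between the pads) lies 19 mm behind it; z points along the fingers, y is the line along which they close (so a half turn about z gives the same grasp; the last joint's range is limited). The gripper opens to 95 mm and grips with 3 to 60 N. Pads are 20 mm wide; open, the fingers measure 119 mm over their backs; the gripper's body (75 mm by 180 mm) begins 59 mm behind the grasp point.
Start: joints at [61.387, 7.093, 94.555, -0, 78.352, -4.733], TCP at [0.263, 0.594, 0.215] pointing down, gripper open.
Joint ranges: [-149.61, 149.61], [-58.7, 133.49], [1.44, 155.28], [-77.14, 257.14], [18.33, 153.61], [-166.67, 166.67]. Speed limits (degrees/s): [147.25, 147.25, 180, 180, 180, 180].

## Interface

Orientations are given as [roll, pitch, yaw] about the fixed x, y, z axes, in that order (R = Rz(yaw) Ry(pitch) Rx(roll)).
In Python, from plant import telemetry, viewer, workorder gives the robot as it stands. The module is installed in compiled form; this text tells all that it offers.
- The arm moves only by the tool step_arm, never from a script. Its argument "steps" is a list that holds one entry, the list of rows, each a list of 7 numbers: the turn, a rotation vector about the tool's x, y, z in degrees, then the shift along the tool's x, y, z in m, then the closure, from 0 (fully open) to 1 (shut). In form: [[[wx, wy, wz, x, y, z, gripper], ...]]. A call has 1 to 8 rows; each row is the pose to reach, as a shift and turn from the pose commanded when the call began, along the tool's axes at that moment; what a row does not reach only later rows make up. A row lasts 1/10 s, in which the tool goes at most 50 mm and 8.59 degrees, less where a joint would pass 70% of its speed; a pose out of reach is approached as far as the arm can. A call with a gripper value outside its range is refused whole. The fingers move at their own pace and stop on an object; "grip_force" is the grip in N (left out, the last holds). Time passes only in rows, so rows that repeat a pose let the fingers close. It gives the time, the measured TCP pose, the force, the opening and the grip force at its end, in the units of the state.
- telemetry.observe(): the state, without advancing time (a new reading comes with each control period).
- viewer.snapshot(name): name is "scene" or "side" or "wrist"; returns a dict with "frame" (384x512x3 uint8, red, green, blue), "mtx" (3x3 intrinsics, pixels), "D" ([k1, k2, p1, p2, k3] as OpenCV has them; the pictures are not rectified), "T" (4x4, takes a point from camera to world coordinates); the wrist camera has in their place "tool_from_camera" (4x4, takes a point from camera to tool coordinates, whose origin is the TCP and whose axes are the flange's). Camera axes: x right, y up, looking along -z (the intrinsics and any distortion apply to the point x, -y, -z); pixel columns grow to the right and rows downward; lengths in m; the calibration is good to about 2 mm. A picture is of the moment at which its call begins: read the wrist's pose just before it. There is no depth.
- workorder.job_done(): hands the job in; it is judged then, once.
The state is a dict: "t": time; "joint_pos": joint angles; "joint_velocities": joint speeds; "joint_torque": joint torques, N m; "tool_pos": TCP position; "tool_rot": TCP orientation; "wrist_force": force on the tool from outside, world axes, zero at the start; "ft_torque": the same for the moment, N m; "width": finger opening in m; "gripper_force": force on a finger pad.
Only numpy, scipy, OpenCV 4.12 (cv2) and the standard library are available. Lean on these libraries where they do the work, as an engineer would, in place of code of your own. Each camera call takes 0.05 s, during which the arm holds its last target. There are 200 camera calls.

## Working session

There is one attempt and no reset: what is moved stays moved. The work goes in short steps, Python scripts to look and compute and a tool call to move; the robot and the scene stay as the last step left them, time stands still between calls to the robot, and variables do not carry over. Pictures are saved under pics/ and viewed, at most 14 in all, crops included, and the job is handed in when it is done.

Besides the shell and the picture viewer there is one more tool, called after ">>>" as name([rows], argument=value, ...), one row to a line, values as JSON. step_arm: Moves the arm, as the interface text tells. Its arguments: {"type":"object","properties":{"steps":{"type":"array"},"grip_force":{"type":"number"}},"required":["steps"]}

```bash
mkdir -p pics
cat > h.py <<'E'
import numpy as np, cv2
from scipy.spatial.transform import Rotation as R
from plant import telemetry, viewer, workorder
def snap(name, fn=None):
    s=telemetry.observe(); d=viewer.snapshot(name)
    if 'T' in d: T=np.array(d['T'])
    else:
        W=np.eye(4); W[:3,:3]=R.from_euler('xyz',s['tool_rot'],degrees=True).as_matrix(); W[:3,3]=s['tool_pos']
        T=W@np.array(d['tool_from_camera'])
    f=np.array(d['frame']); 
    if fn: cv2.imwrite('pics/'+fn+'.png',f[:,:,::-1]); np.savez('pics/'+fn+'.npz',f=f,K=np.array(d['mtx']),D=np.array(d['D']),T=T)
    return f,np.array(d['mtx']),np.array(d['D']),T
def load(fn):
    z=np.load('pics/'+fn+'.npz'); return z['f'],z['K'],z['D'],z['T']
def ray(c,uv):
    f,K,D,T=c; p=cv2.undistortPoints(np.array(uv,float).reshape(-1,1,2),K,D).reshape(-1,2)
    d=np.c_[p[:,0],-p[:,1],-np.ones(len(p))]@T[:3,:3].T
    return T[:3,3],d
def at(c,uv,z):
    o,d=ray(c,uv); return o+d*((z-o[2])/d[:,2])[:,None]
def proj(c,P):
    f,K,D,T=c; q=(np.atleast_2d(P)-T[:3,3])@T[:3,:3]; q=q*[1,-1,-1]
    return cv2.projectPoints(q,np.zeros(3),np.zeros(3),K,D)[0].reshape(-1,2)
E
python3 - <<'E'
from h import *
print(telemetry.observe())
a=snap('scene','scene0'); b=snap('side','side0'); w=snap('wrist','wrist0')
for c in (a,b,w): print(c[1],c[2],c[3].round(3))
cv2.imwrite('pics/s0.png',cv2.resize(a[0][:,:,::-1],(800,600),interpolation=cv2.INTER_CUBIC))
cv2.imwrite('pics/d0.png',cv2.resize(b[0][:,:,::-1],(800,600),interpolation=cv2.INTER_CUBIC))
E
```

```text
{'t': 0.0, 'joint_pos': array([ 6.13871128e+01,  7.13245853e+00,  9.46345824e+01, -1.30016669e-03,
        7.83504899e+01, -4.73274416e+00]), 'joint_velocities': array([0.03525276, 0.01045369, 0.09684786, 0.04061553, 0.06920154,
       0.10877456]), 'joint_torque': array([-3.77401215e-03, -4.17603171e+01, -3.59928524e+01,  7.71313068e-02,
        4.92016529e-02, -1.81600794e-04]), 'tool_pos': array([0.26286058, 0.59377459, 0.2133936 ]), 'tool_rot': array([-1.79882765e+02, -8.42873209e-03,  1.56120112e+02]), 'wrist_force': array([-0.38479415,  0.126426  ,  0.47267319]), 'ft_torque': array([ 0.00897026, -0.03386055, -0.04500653]), 'gripper_force': 0.0, 'width': 0.09516999453646256}
[[370.65416882   0.         249.62095737]
 [  0.         370.65416882 189.40697316]
 [  0.           0.           1.        ]] [-0.03123993  0.          0.          0.          0.        ] [[ 0.848 -0.456  0.27   0.886]
 [ 0.53   0.719 -0.45  -0.53 ]
 [ 0.01   0.524  0.851  1.071]
 [ 0.     0.     0.     1.   ]]
[[496.10873265   0.         263.23207587]
 [  0.         496.10873265 188.83615816]
 [  0.           0.           1.        ]] [-0.12255083  0.          0.          0.          0.        ] [[ 0.867  0.368 -0.335  0.078]
 [-0.498  0.641 -0.584 -0.793]
 [-0.     0.674  0.739  1.096]
 [ 0.     0.     0.     1.   ]]
[[296.67118705   0.         257.78844832]
 [  0.         296.67118705 187.91457874]
 [  0.           0.           1.        ]] [-0.0130851  0.         0.         0.         0.       ] [[ 0.406 -0.881 -0.243  0.195]
 [ 0.914  0.39   0.111  0.625]
 [-0.002 -0.267  0.964  0.384]
 [ 0.     0.     0.     1.   ]]
```

View pics/s0.png

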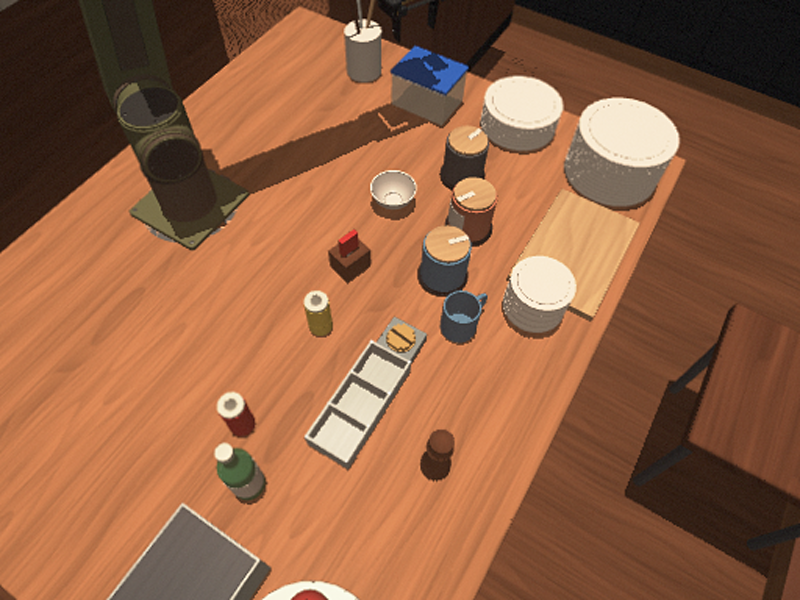

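View pics/d0.png

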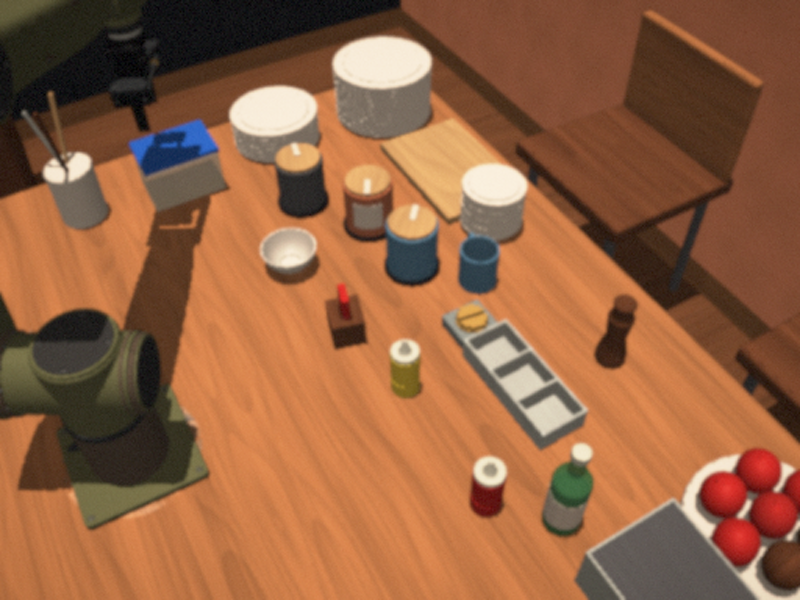

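The scene shows drums a, b and c (lids at s0 466,141; 474,194; 447,244), the key stand (350,255), and the yellow (317,315) and red (235,412) bottles. There is no white bottle. The caddy is at about (358,405), with the cam at (401,338). The bowl is at (393,192), the mug at (461,315) and the oil bottle at (240,470). Next I'll triangulate these from both views and build rectified top views.

```bash
cat > m1.py <<'E'
from h import *
a=load('scene0'); b=load('side0'); k=512/800
pts={ 'lidA':(.122,(466,141),(299,158)),'lidB':(.122,(474,194),(368,181)),'lidC':(.122,(447,244),(412,223)),
'yel':(.126,(316,297),(405,346)),'red':(.126,(231,401),(490,464)),'key':(.108,(349,239),(343,290)),'cam':(.042,(401,338),(472,317)),
'oil':(.2,(224,452),(581,452)),'mugrim':(.085,(461,303),(479,249)),'bowlrim':(.05,(393,188),(289,245))}
for n,(z,u,v) in pts.items():
    print(n,at(a,np.array(u)*k,z)[0,:2].round(3),at(b,np.array(v)*k,z)[0,:2].round(3))
# rectified top views 1mm/px
def top(c,z,x0,x1,y0,y1,s=0.001):
    ys=np.arange(y1,y0,-s); xs=np.arange(x1,x0,-s)   # up=+x, left=+y
    X,Y=np.meshgrid(xs,ys,indexing='ij'); P=np.stack([X,Y,np.full_like(X,z)],-1).reshape(-1,3)
    m=proj(c,P).reshape(X.shape+(2,)).astype(np.float32)
    return cv2.remap(c[0],m,None,cv2.INTER_CUBIC)
def grid(im,x1,y1,s,g=.05):
    h,w=im.shape[:2]
    for i in range(-40,60):
        y=int((x1-i*g)/s); x=int((y1-i*g)/s)
        if 0<=y<h: cv2.line(im,(0,y),(6,y),(0,255,0),1); cv2.putText(im,'%.2f'%(i*g),(8,y+4),0,.33,(0,255,0))
        if 0<=x<w: cv2.line(im,(x,0),(x,6),(0,255,0),1); cv2.putText(im,'%.2f'%(i*g),(x-10,16),0,.33,(0,255,0))
    return im
if __name__=='__main__':
    A=np.array([at(a,np.array(pts['lid'+q][1])*k,.122)[0,:2] for q in 'ABC'])
    rows=[]
    for c in (a,b):
        rows.append(np.hstack([cv2.resize(grid(top(c,.122,p[0]-.065,p[0]+.065,p[1]-.065,p[1]+.065,.0005),p[0]+.065,p[1]+.065,.0005,.025),(260,260)) for p in A]))
    cv2.imwrite('pics/lids.png',np.vstack(rows)[:,:,::-1])
    p=at(a,np.array([[358,405]])*k,.045)[0]
    rows=[grid(top(c,.045,p[0]-.14,p[0]+.14,p[1]-.16,p[1]+.24,.001),p[0]+.14,p[1]+.24,.001) for c in (a,b)]
    cv2.imwrite('pics/caddy.png',np.hstack(rows)[:,:,::-1])
E
python3 m1.py
```

```text
lidA [0.51  0.424] [0.51  0.421]
lidB [0.601 0.289] [0.598 0.284]
lidC [0.617 0.14 ] [0.612 0.134]
yel [ 0.467 -0.108] [ 0.455 -0.116]
red [ 0.467 -0.358] [ 0.453 -0.363]
key [0.434 0.051] [0.429 0.058]
cam [ 0.63  -0.058] [ 0.624 -0.06 ]
oil [ 0.544 -0.44 ] [ 0.54  -0.442]
mugrim [0.701 0.053] [0.705 0.045]
bowlrim [0.41  0.265] [0.412 0.268]
```

View pics/lids.png

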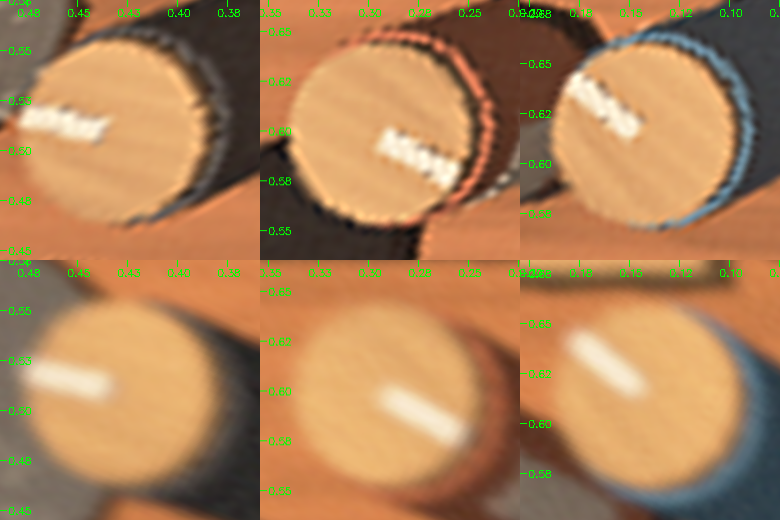

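View pics/caddy.png

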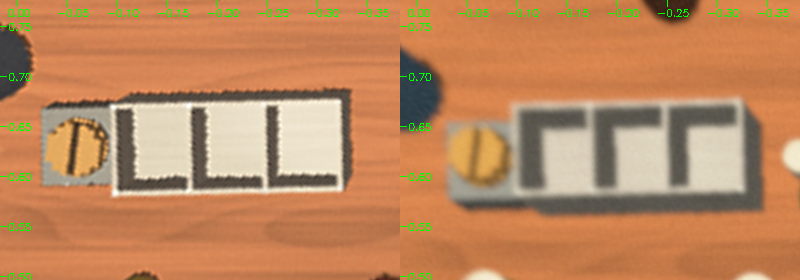

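Checking the rectified views: the lids measure about 92 mm across, as given. The stripes point to about +80° (a), −119° (b) and +55° (c). The caddy is centred near (0.630, −0.2135) with about 1.5° of yaw. I'll start moving towards drum a and fit the lid circles numerically at the same time.

```bash
cat > fit.py <<'E'
from m1 import *
from scipy.optimize import minimize
th=np.linspace(0,2*np.pi,120,endpoint=False)
def sample(c,P):
    m=proj(c,P).astype(np.float32).reshape(1,-1,2)
    return cv2.remap(cv2.GaussianBlur(c[0],(0,0),.7),m,None,cv2.INTER_LINEAR)[0].astype(float)
def circ(c,p,r,z,dr=.003,rng=.012):
    best=(-1,)
    for st,rg in ((.002,rng),(.0005,.002)):
        c0=p if best[0]<0 else best[1]
        for dx in np.arange(-rg,rg+1e-9,st):
            for dy in np.arange(-rg,rg+1e-9,st):
                q=np.array([c0[0]+dx,c0[1]+dy])
                P=lambda rr:np.c_[q[0]+rr*np.cos(th),q[1]+rr*np.sin(th),np.full(len(th),z)]
                g=np.minimum(np.abs(sample(c,P(r-dr))-sample(c,P(r+dr))).sum(1),120).mean()
                if g>best[0]: best=(g,q)
    return best
def stripe(c,q,z=.122):
    t=np.radians(np.arange(0,360,1.)); v=0
    for r in np.arange(.018,.042,.003):
        v=v+sample(c,np.c_[q[0]+r*np.cos(t),q[1]+r*np.sin(t),np.full(len(t),z)])[:,2]
    w=np.clip(v-v.min()-.6*(v.max()-v.min()),0,None)
    return np.degrees(np.angle((w*np.exp(1j*t)).sum()))
E
python3 - <<'E'
from fit import *
G={'A':(.509,.4285),'B':(.599,.292),'C':(.6145,.1415)}
for n,g in G.items():
    for c in (a,b):
        s,q=circ(c,g,.046,.122); print(n,q.round(4),round(s),stripe(c,q).round(1))
for n,g,r,z in (('cam',(.627,-.059),.03,.042),('mug',(.70,.05),.038,.085),('bowl',(.41,.266),.055,.05)):
    for c in (a,b): s,q=circ(c,g,r,z); print(n,q.round(4),round(s))
E
```

```text
lidA [0.51  0.424] [0.51  0.421]
lidB [0.601 0.289] [0.598 0.284]
lidC [0.617 0.14 ] [0.612 0.134]
yel [ 0.467 -0.108] [ 0.455 -0.116]
red [ 0.467 -0.358] [ 0.453 -0.363]
key [0.434 0.051] [0.429 0.058]
cam [ 0.63  -0.058] [ 0.624 -0.06 ]
oil [ 0.544 -0.44 ] [ 0.54  -0.442]
mugrim [0.701 0.053] [0.705 0.045]
bowlrim [0.41  0.265] [0.412 0.268]
A [0.511  0.4315] 99 82.5
A [0.509 0.429] 96 75.8
B [0.5985 0.295 ] 108 -119.9
B [0.5995 0.293 ] 67 -119.0
C [0.615  0.1425] 109 54.6
C [0.6145 0.142 ] 92 51.0
cam [ 0.6285 -0.059 ] 90
cam [ 0.6205 -0.0625] 66
mug [0.7055 0.0475] 104
mug [0.701 0.041] 78
bowl [0.406 0.27 ] 102
bowl [0.4085 0.2675] 90
```

>>> step_arm([
  [[0, 0, -8, 0, 0, 0, 1], [0, 0, -16, 0, 0, 0, 1], [0, 0, -24, 0, 0, 0, 1], [0, 0, -32, 0, 0, 0, 1], [0, 0, -40, 0, 0, 0, 1], [0, 0, -48, 0, 0, 0, 1], [0, 0, -56, 0, 0, 0, 1], [0, 0, -63.9, 0, 0, 0, 1]],
], grip_force=10)

```text
t: 0.95
tool_pos: [0.263, 0.5941, 0.2141]
tool_rot: [-180.0, -0.0, -139.7]
wrist_force: [-0.6, 0.5, -0.0]
width: 0.0364
gripper_force: 0.0
```

>>> step_arm([
  [[0, 0, 0, 0, -0.048, 0, 1], [0, 0, 0, 0, -0.096, 0, 1], [0, 0, 0, 0, -0.144, 0, 1], [0, 0, 0, 0, -0.192, 0, 1], [0, 0, 0, 0.001, -0.24, 0, 1], [0, 0, 0, 0.001, -0.2845, 0, 1], [0, 0, 0, 0.001, -0.2845, 0.04, 1], [0, 0, 0, 0.001, -0.2845, 0.08, 1]],
])

```text
t: 1.75
tool_pos: [0.4475, 0.3752, 0.1355]
tool_rot: [-180.0, 0.2, -140.2]
wrist_force: [0.1, -0.2, -0.8]
width: 0.0003
gripper_force: 0.0
```

>>> step_arm([
  [[0, 0, 0, 0, 0, 0.049, 1], [0, 0, 0, -0.008, 0, 0.049, 1], [0, 0, 0, -0.016, 0, 0.049, 1], [0, 0, 0, -0.021, 0, 0.049, 1], [0, 0, 0, -0.024, 0, 0.049, 1], [0, 0, 0, -0.026, 0, 0.049, 1], [0, 0, 0, -0.026, 0, 0.049, 1]],
])

```text
t: 2.45
tool_pos: [0.4639, 0.3915, 0.0891]
tool_rot: [-180.0, -0.4, -139.9]
wrist_force: [-12.4, -10.1, 10.8]
width: 0.0003
gripper_force: 7.9
```

>>> step_arm([
  [[0, 0, 8, -0.0004, 0.0082, 0, 1], [0, 0, 16, -0.002, 0.0163, 0, 1], [0, 0, 24, -0.0049, 0.024, 0, 1], [0, 0, 32, -0.0088, 0.0313, 0, 1], [0, 0, 40, -0.0136, 0.0379, 0, 1], [0, 0, 48, -0.0193, 0.0438, 0, 1], [0, 0, 56, -0.0258, 0.0489, 0, 1], [0, 0, 64, -0.0329, 0.053, 0, 1]],
])

```text
t: 3.25
tool_pos: [0.4544, 0.4576, 0.0891]
tool_rot: [179.8, -0.3, 155.7]
wrist_force: [-9.0, 3.6, 3.3]
width: 0.0004
gripper_force: 4.9
```

```bash
sed -i 's/^for n,(z,u,v)/if __name__=="__main__":\n  for n,(z,u,v)/' m1.py
cat > look.py <<'E'
from fit import *
import sys
G={'A':(.510,.430),'B':(.599,.294),'C':(.6147,.142)}
cs=[snap('scene'),snap('side')]
for n in sys.argv[1]:
    for c in cs:
        s,q=circ(c,G[n],.046,.122,rng=.006); print(n,q.round(4),round(s),stripe(c,q).round(1))
E
python3 look.py A
```

```text
A [0.508 0.43 ] 98 20.6
A [0.508 0.428] 65 16.6
```

>>> step_arm([
  [[0, 0, 8, -0.0005, 0.0082, 0, 1], [0, 0, 16, -0.0022, 0.0163, 0, 1], [0, 0, 19, -0.0031, 0.0192, 0, 1], [0, 0, 19, -0.0031, 0.0192, 0, 1], [0, 0, 19, 0.011, 0.0241, 0, 1], [0, 0, 19, 0.0252, 0.029, 0, 1], [0, 0, 19, 0.0252, 0.029, -0.045, 1], [0, 0, 19, 0.0252, 0.029, -0.09, 1]],
])

```text
t: 4.15
tool_pos: [0.4435, 0.4912, 0.1757]
tool_rot: [-179.8, 0.0, 137.1]
wrist_force: [1.5, 1.3, 0.3]
width: 0.0007
gripper_force: 0.0
```

Run:
```python
from fit import *
G={'A':(.509,.429),'B':(.599,.294),'C':(.6147,.142)}
for nm in ('scene','side','wrist'):
    c=snap(nm,nm+'1')
    for n in 'ABC':
        try: s,q=circ(c,G[n],.046,.122,rng=.006); print(nm,n,q.round(4),round(s),stripe(c,q).round(1))
        except Exception as e: print(nm,n,e)
```

```text
scene A [0.509 0.431] 103 -2.1
scene B [0.598  0.2955] 108 -118.7
scene C [0.6147 0.142 ] 110 54.8
side A [0.508  0.4285] 74 -2.8
side B [0.599  0.2935] 67 -117.8
side C [0.6147 0.142 ] 93 51.4
wrist A [0.501 0.437] 24 -24.2
wrist B [0.591 0.298] 4 0.0
wrist C [0.6087 0.136 ] 0 0.0
```

Drum a is at −2.5°, which is within tolerance. Next is drum b, which needs about +118.5°.

>>> step_arm([
  [[0, 0, -3, -0.042, -0.0105, 0, 1], [0, 0, -3, -0.084, -0.021, 0, 1], [0, 0, -3, -0.126, -0.0315, 0, 1], [0, 0, -3, -0.168, -0.042, 0, 1], [0, 0, -3, -0.168, -0.042, 0, 1], [0, 0, -3, -0.168, -0.042, 0.03, 1], [0, 0, -3, -0.168, -0.042, 0.06, 1], [0, 0, -3, -0.168, -0.042, 0.087, 1]],
])

```text
t: 5.1
tool_pos: [0.5383, 0.3463, 0.0869]
tool_rot: [-179.9, -0.0, 140.0]
wrist_force: [0.1, 0.2, -0.4]
width: 0.0004
gripper_force: 0.0
```

>>> step_arm([
  [[0, 0, 0, 0, 0, 0, 1], [0, 0, 0, -0.008, 0, 0, 1], [0, 0, 0, -0.014, 0, 0, 1], [0, 0, 0, -0.018, 0, 0, 1], [0, 0, 0, -0.02, 0, 0, 1], [0, 0, 0, -0.021, 0, 0, 1], [0, 0, 0, -0.021, 0, 0, 1]],
])

```text
t: 5.8
tool_pos: [0.5539, 0.3355, 0.0912]
tool_rot: [179.8, -0.4, 140.0]
wrist_force: [-10.0, 8.5, 5.0]
width: 0.0007
gripper_force: 6.4
```

>>> step_arm([
  [[0, 0, -8, -0.0005, -0.0082, 0, 1], [0, 0, -16, -0.0022, -0.0163, 0, 1], [0, 0, -24, -0.005, -0.024, 0, 1], [0, 0, -32, -0.0089, -0.0313, 0, 1], [0, 0, -40, -0.0137, -0.0379, 0, 1], [0, 0, -48, -0.0194, -0.0438, 0, 1], [0, 0, -56, -0.0259, -0.0489, 0, 1], [0, 0, -64, -0.033, -0.053, 0, 1]],
])

```text
t: 6.6
tool_pos: [0.5439, 0.2695, 0.091]
tool_rot: [179.9, -0.4, -155.6]
wrist_force: [-14.0, -5.9, 11.6]
width: 0.0003
gripper_force: 7.4
```

```bash
python3 look.py B
```

```text
B [0.598 0.295] 68 -49.9
B [0.607 0.293] 48 2.9
```

>>> step_arm([
  [[0, 0, -8, -0.0005, -0.0082, 0, 1], [0, 0, -16, -0.0022, -0.0163, 0, 1], [0, 0, -24, -0.005, -0.024, 0, 1], [0, 0, -32, -0.0089, -0.0313, 0, 1], [0, 0, -40, -0.0137, -0.0379, 0, 1], [0, 0, -48, -0.0194, -0.0438, 0, 1], [0, 0, -51, -0.0218, -0.0458, 0, 1], [0, 0, -51, -0.0218, -0.0458, 0, 1]],
])

```text
t: 7.5
tool_pos: [0.5868, 0.2345, 0.0909]
tool_rot: [-179.8, -0.2, -105.0]
wrist_force: [-2.3, -9.3, 3.4]
width: 0.0005
gripper_force: 4.7
```

```bash
python3 look.py B
```

```text
B [0.603  0.2875] 28 7.3
B [0.5975 0.286 ] 43 160.6
```

>>> step_arm([
  [[0, 0, 0, 0.02, 0, 0, 1], [0, 0, 0, 0.02, 0, -0.045, 1], [0, 0, 0, 0.02, 0, -0.085, 1], [0, 0, 8, 0.06, 0.002, -0.085, 1], [0, 0, 16, 0.1, 0.004, -0.085, 1], [0, 0, 24, 0.14, 0.007, -0.085, 1], [0, 0, 32, 0.14, 0.007, -0.085, 1], [0, 0, 40, 0.14, 0.007, -0.085, 1]],
])

```text
t: 8.4
tool_pos: [0.5423, 0.1022, 0.1749]
tool_rot: [-180.0, 0.1, -145.5]
wrist_force: [-0.3, 0.1, 0.5]
width: 0.0005
gripper_force: 0.0
```

```bash
python3 look.py ABC
```

```text
A [0.5105 0.4305] 99 -1.8
A [0.508  0.4285] 99 -3.3
B [0.599  0.2945] 108 4.2
B [0.607 0.291] 34 177.7
C [0.6132 0.141 ] 105 54.0
C [0.6152 0.1375] 79 61.3
```

>>> step_arm([
  [[0, 0, 5, 0, 0, 0, 1], [0, 0, 5, 0, 0, 0.04, 1], [0, 0, 5, 0, 0, 0.083, 1], [0, 0, 5, 0, 0, 0.083, 1]],
])

```text
t: 8.9
tool_pos: [0.5375, 0.1034, 0.0847]
tool_rot: [179.7, -0.6, -149.8]
wrist_force: [-1.1, -0.9, -0.8]
width: 0.0007
gripper_force: 0.0
```

>>> step_arm([
  [[0, 0, 0, -0.01, 0, 0, 1], [0, 0, 0, -0.016, 0, 0, 1], [0, 0, 0, -0.02, 0, 0, 1], [0, 0, 0, -0.022, 0, 0, 1], [0, 0, 0, -0.023, 0, 0, 1], [0, 0, 0, -0.023, 0, 0, 1]],
])

```text
t: 9.5
tool_pos: [0.5612, 0.114, 0.0934]
tool_rot: [-179.9, -0.4, -149.9]
wrist_force: [-12.9, -7.0, 10.4]
width: 0.0007
gripper_force: 7.1
```

>>> step_arm([
  [[0, 0, 8, -0.0005, 0.0082, 0, 1], [0, 0, 16, -0.0022, 0.0163, 0, 1], [0, 0, 24, -0.005, 0.024, 0, 1], [0, 0, 32, -0.0089, 0.0313, 0, 1], [0, 0, 40, -0.0137, 0.0379, 0, 1], [0, 0, 48, -0.0194, 0.0438, 0, 1], [0, 0, 53.5, -0.0238, 0.0474, 0, 1], [0, 0, 53.5, -0.0238, 0.0474, 0, 1]],
])

```text
t: 10.3
tool_pos: [0.5596, 0.1704, 0.093]
tool_rot: [179.9, -0.0, 156.5]
wrist_force: [-5.4, 3.1, 5.0]
width: 0.0008
gripper_force: 3.0
```

>>> step_arm([
  [[0, 0, 0, 0.015, 0, 0, 1], [0, 0, 0, 0.03, 0, 0, 1], [0, 0, 0, 0.03, 0, -0.045, 0.5], [0, 0, 0, 0.03, 0, -0.09, 0], [0, 0, 0, 0.07, 0, -0.13, 0], [0, 0, 0, 0.12, 0, -0.13, 0], [0, 0, 0, 0.17, 0, -0.13, 0], [0, 0, 0, 0.17, 0, -0.13, 0]],
])

```text
t: 11.1
tool_pos: [0.3992, 0.2378, 0.2213]
tool_rot: [179.9, 0.0, 156.8]
wrist_force: [-0.6, 0.1, -0.5]
width: 0.0431
gripper_force: 0.0
```

```bash
python3 look.py ABC
python3 - <<'E'
from h import *
a=snap('scene','scene2');b=snap('side','side2');w=snap('wrist','wrist2')
cv2.imwrite('pics/v2.png',np.hstack([cv2.resize(c[0],(400,300),interpolation=cv2.INTER_AREA) for c in (a,b)])[:,:,::-1])
E
```

```text
A [0.5105 0.431 ] 98 -2.8
A [0.5085 0.4285] 67 -1.9
B [0.599  0.2945] 107 4.3
B [0.5995 0.293 ] 69 3.1
C [0.6147 0.1425] 114 0.3
C [0.6142 0.1415] 90 -0.2
```

View pics/v2.png

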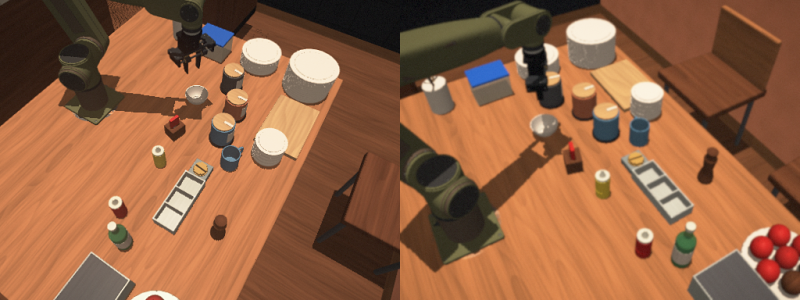

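All three drums now face +x (a −2.3°, b +3.7°, c 0°), and nothing else has moved: key stand (175,125), yellow (158,157), red (117,208). Now I'll go over to the yellow bottle.

>>> step_arm([
  [[0, 0, -4, -0.025, -0.0375, 0, 0], [0, 0, -8, -0.05, -0.075, 0, 0], [0, 0, -12, -0.075, -0.1125, 0, 0], [0, 0, -16, -0.1, -0.15, 0, 0], [0, 0, -20, -0.125, -0.1875, 0, 0], [0, 0, -23.5, -0.15, -0.225, 0, 0], [0, 0, -23.5, -0.175, -0.2625, 0, 0], [0, 0, -23.5, -0.199, -0.2995, 0, 0]],
])

```text
t: 12.15
tool_pos: [0.4668, -0.1211, 0.2205]
tool_rot: [-180.0, -0.0, 179.9]
wrist_force: [1.1, 0.5, 0.9]
width: 0.0951
gripper_force: 0.0
```

>>> step_arm([
  [[0, 0, 0, 0, 0, 0, 0], [0, 0, 0, 0, 0, 0, 0]],
])

```text
t: 12.35
tool_pos: [0.4665, -0.1193, 0.2201]
tool_rot: [179.9, -0.1, 179.8]
wrist_force: [-0.1, 1.1, -0.3]
width: 0.0949
gripper_force: 0.0
```

Run:
```python
from fit import *
print(telemetry.observe()['tool_pos'])
w=snap('wrist','wrist3')
p=(.46,-.115)
im=np.hstack([cv2.resize(w[0],(400,300),interpolation=cv2.INTER_AREA),cv2.resize(grid(top(w,.092,.36,.56,-.215,-.015),.56,-.015,.001),(300,300))])
cv2.imwrite('pics/v3.png',im[:,:,::-1])
```

```text
[ 0.46645786 -0.11930133  0.22010269]
```

View pics/v3.png

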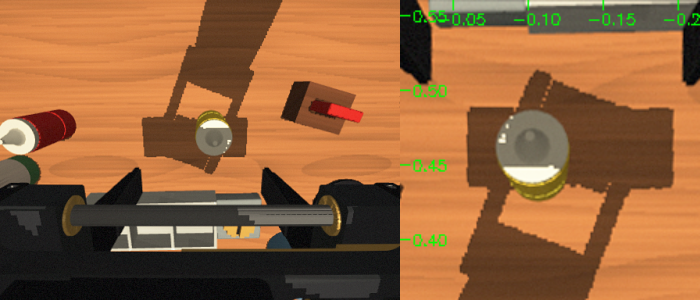

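The yellow bottle stands at about (0.461, −0.103), and the gap between the fingers is centred 15 mm away in y. I'll shift, descend and grip.

>>> step_arm([
  [[0, 0, 0, 0.0055, 0.015, 0, 0], [0, 0, 0, 0.0055, 0.015, 0.04, 0], [0, 0, 0, 0.0055, 0.015, 0.08, 0], [0, 0, 0, 0.0055, 0.015, 0.12, 0], [0, 0, 0, 0.0055, 0.015, 0.145, 0], [0, 0, 0, 0.0055, 0.015, 0.158, 0], [0, 0, 0, 0.0055, 0.015, 0.158, 0.3], [0, 0, 0, 0.0055, 0.015, 0.158, 0.6]],
], grip_force=15)

```text
t: 13.2
tool_pos: [0.4618, -0.1022, 0.064]
tool_rot: [-180.0, 0.1, -179.9]
wrist_force: [0.0, -0.3, 0.9]
width: 0.0844
gripper_force: 0.0
```

>>> step_arm([
  [[0, 0, 0, 0, 0, 0, 0.7], [0, 0, 0, 0, 0, 0, 0.7], [0, 0, 0, 0, 0, 0, 0.7], [0, 0, 0, 0, 0, 0, 0.7]],
])

```text
t: 13.6
tool_pos: [0.4613, -0.103, 0.0633]
tool_rot: [-180.0, 0.1, -180.0]
wrist_force: [0.1, -0.8, 0.2]
width: 0.0527
gripper_force: 0.0
```

>>> step_arm([
  [[0, 0, 0, 0, 0, 0, 0.7], [0, 0, 0, 0, 0, 0, 0.7], [0, 0, 0, 0, 0, 0, 0.7], [0, 0, 0, 0, 0, -0.02, 0.7], [0, 0, 0, 0, 0, -0.05, 0.7], [0, 0, 0, 0, 0, -0.09, 0.7], [0, 0, 0, 0, 0, -0.09, 0.7]],
])

```text
t: 14.3
tool_pos: [0.4641, -0.1038, 0.1582]
tool_rot: [-179.8, 0.5, -180.0]
wrist_force: [0.5, -0.5, -1.5]
width: 0.0494
gripper_force: 15.0
```

Run:
```python
from fit import *
print(telemetry.observe()['wrist_force'])
w=snap('wrist','w4');s=snap('scene','s4');d=snap('side','d4')
ga=grid(top(s,.045,.55,.71,-.36,0),.71,0,.001);gb=grid(top(d,.045,.55,.71,-.36,0),.71,0,.001)
im=np.vstack([np.hstack([cv2.resize(w[0],(440,330))]*1+[cv2.resize(d[0][130:380,200:500],(360,330))]),cv2.resize(np.hstack([ga,gb]),(800,178))])
cv2.imwrite('pics/v4.png',im[:,:,::-1])
for n,g,r,z in (('cam',(.625,-.06),.03,.042),):
    for c in (s,d): e,q=circ(c,g,r,z); print(n,q.round(4),round(e))
```

```text
[ 0.52745183 -0.45931602 -1.48232079]
cam [ 0.6285 -0.0585] 93
cam [ 0.6195 -0.0615] 76
```

View pics/v4.png

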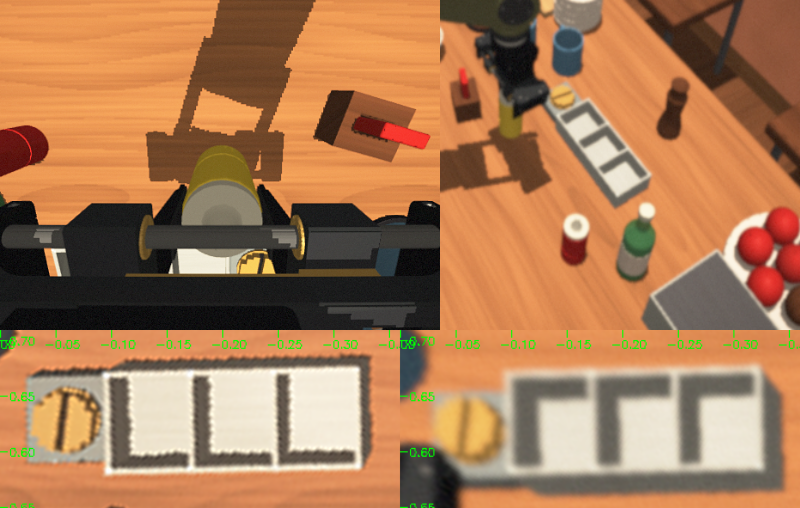

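The yellow bottle is held upright. I'll carry it to the middle bay.

>>> step_arm([
  [[0, 0, 0, -0.03, -0.02, 0, 0.7], [0, 0, 0, -0.065, -0.042, 0, 0.7], [0, 0, 0, -0.1, -0.064, 0, 0.7], [0, 0, 0, -0.135, -0.086, 0, 0.7], [0, 0, 0, -0.16, -0.103, 0, 0.7], [0, 0, 0, -0.167, -0.108, 0, 0.7], [0, 0, 0, -0.167, -0.108, 0.02, 0.7], [0, 0, 0, -0.167, -0.108, 0.045, 0.7]],
])

```text
t: 15.25
tool_pos: [0.6276, -0.2105, 0.1063]
tool_rot: [180.0, -0.0, -180.0]
wrist_force: [0.1, -0.6, -3.1]
width: 0.0495
gripper_force: 15.0
```

>>> step_arm([
  [[0, 0, 0, 0, 0, 0.02, 0.7], [0, 0, 0, 0, 0, 0.034, 0.7], [0, 0, 0, 0, 0, 0.039, 0.7], [0, 0, 0, 0, 0, 0.039, 0.7]],
])

```text
t: 15.65
tool_pos: [0.6272, -0.2101, 0.0679]
tool_rot: [180.0, -0.1, -180.0]
wrist_force: [1.3, -0.3, -1.8]
width: 0.0497
gripper_force: 15.0
```

>>> step_arm([
  [[0, 0, 0, 0, 0, 0.001, 0.4], [0, 0, 0, 0, 0, 0.001, 0.2], [0, 0, 0, 0, 0, 0.001, 0.1], [0, 0, 0, 0, 0, 0.001, 0.1], [0, 0, 0, 0, 0, -0.04, 0.1], [0, 0, 0, 0, 0, -0.08, 0.1], [0, 0, 0, 0, 0, -0.12, 0], [0, 0, 0, 0, 0, -0.16, 0]],
])

```text
t: 16.45
tool_pos: [0.6278, -0.2107, 0.2305]
tool_rot: [-180.0, 0.0, -180.0]
wrist_force: [1.6, -0.4, 0.7]
width: 0.0935
gripper_force: 0.0
```

>>> step_arm([
  [[0, 0, 8, 0.035, -0.03, 0, 0], [0, 0, 16, 0.07, -0.06, 0, 0], [0, 0, 24, 0.105, -0.09, 0, 0], [0, 0, 32, 0.14, -0.12, 0, 0], [0, 0, 40, 0.168, -0.147, 0, 0], [0, 0, 45, 0.168, -0.147, 0, 0], [0, 0, 45, 0.168, -0.147, 0, 0]],
])

```text
t: 17.15
tool_pos: [0.4592, -0.3586, 0.229]
tool_rot: [180.0, 0.0, 134.9]
wrist_force: [-0.1, -0.6, 0.5]
width: 0.0951
gripper_force: 0.0
```

Run:
```python
from fit import *
print(telemetry.observe()['tool_pos'],telemetry.observe()['tool_rot'])
w=snap('wrist','w5');s=snap('scene','s5');d=snap('side','d5')
im=np.vstack([np.hstack([cv2.resize(w[0],(400,300)),cv2.resize(grid(top(w,.095,.36,.56,-.46,-.26),.56,-.26,.001),(300,300))]),
 np.hstack([cv2.resize(s[0][170:320,170:370],(400,300)),cv2.resize(d[0][180:300,260:400],(300,300))])])
cv2.imwrite('pics/v5.png',im[:,:,::-1])
```

```text
[ 0.45916718 -0.35859946  0.22899991] [1.79991246e+02 3.43271646e-02 1.34905605e+02]
```

View pics/v5.png

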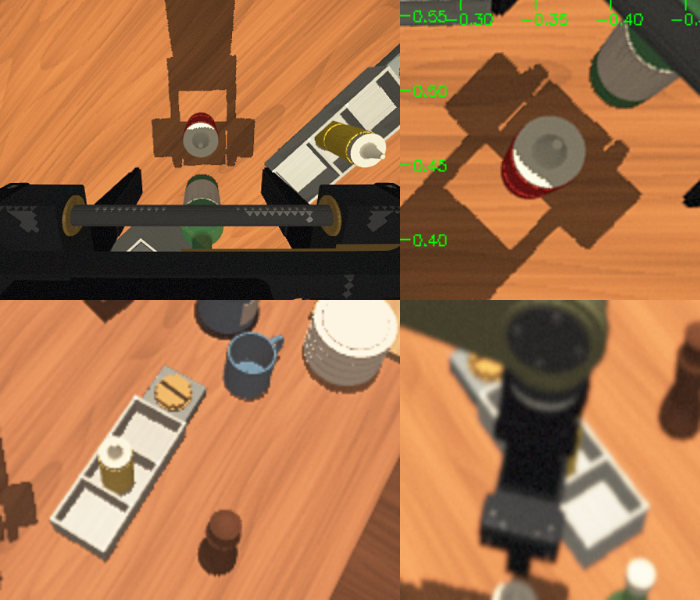

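Yellow stands upright in the middle bay. Red is centred under the tool (cap at about (0.460, −0.357)), and the oil bottle is clear of the grip line.

>>> step_arm([
  [[0, 0, 0, 0.001, 0, 0.04, 0], [0, 0, 0, 0.001, 0, 0.08, 0], [0, 0, 0, 0.001, 0, 0.12, 0], [0, 0, 0, 0.001, 0, 0.15, 0], [0, 0, 0, 0.001, 0, 0.166, 0], [0, 0, 0, 0.001, 0, 0.166, 0.5], [0, 0, 0, 0.001, 0, 0.166, 0.7], [0, 0, 0, 0.001, 0, 0.166, 0.7]],
])

```text
t: 18.1
tool_pos: [0.4608, -0.3582, 0.0652]
tool_rot: [180.0, 0.2, 135.1]
wrist_force: [0.5, 0.3, -0.7]
width: 0.0762
gripper_force: 0.0
```

>>> step_arm([
  [[0, 0, 0, 0, 0, 0, 0.7], [0, 0, 0, 0, 0, 0, 0.7], [0, 0, 0, 0, 0, 0, 0.7], [0, 0, 0, 0, 0, 0, 0.7], [0, 0, 0, 0, 0, 0, 0.7], [0, 0, 0, 0, 0, -0.03, 0.7], [0, 0, 0, 0, 0, -0.07, 0.7], [0, 0, 0, 0, 0, -0.1, 0.7]],
])

```text
t: 18.9
tool_pos: [0.4592, -0.3567, 0.1636]
tool_rot: [180.0, -0.0, 135.0]
wrist_force: [1.1, -1.9, -1.4]
width: 0.0495
gripper_force: 14.9
```

>>> step_arm([
  [[0, 0, 8, -0.012, 0.0285, 0, 0.7], [0, 0, 16, -0.024, 0.057, 0, 0.7], [0, 0, 24, -0.036, 0.0855, 0, 0.7], [0, 0, 32, -0.048, 0.114, 0, 0.7], [0, 0, 40, -0.06, 0.1425, 0, 0.7], [0, 0, 45, -0.0725, 0.171, 0, 0.7], [0, 0, 45, -0.0725, 0.171, 0.02, 0.7], [0, 0, 45, -0.0725, 0.171, 0.05, 0.7]],
])

```text
t: 19.7
tool_pos: [0.6335, -0.287, 0.1136]
tool_rot: [179.8, 0.1, 90.1]
wrist_force: [0.2, -0.3, -2.3]
width: 0.0497
gripper_force: 15.0
```

>>> step_arm([
  [[0, 0, 0, 0, 0, 0.025, 0.7], [0, 0, 0, 0, 0, 0.038, 0.7], [0, 0, 0, 0, 0, 0.043, 0.7], [0, 0, 0, 0, 0, 0.043, 0.7]],
])

```text
t: 20.1
tool_pos: [0.6313, -0.2872, 0.0695]
tool_rot: [-180.0, -0.0, 90.0]
wrist_force: [0.1, -0.5, -1.4]
width: 0.0498
gripper_force: 15.0
```

>>> step_arm([
  [[0, 0, 0, 0, 0, 0.001, 0.4], [0, 0, 0, 0, 0, 0.001, 0.2], [0, 0, 0, 0, 0, 0.001, 0.1], [0, 0, 0, 0, 0, 0.001, 0.1], [0, 0, 0, 0, 0, -0.04, 0.1], [0, 0, 0, 0, 0, -0.08, 0.1], [0, 0, 0, 0, 0, -0.12, 0], [0, 0, 0, 0, 0, -0.16, 0]],
])

```text
t: 20.9
tool_pos: [0.6313, -0.2873, 0.2316]
tool_rot: [180.0, 0.0, 90.0]
wrist_force: [0.8, -0.4, -0.0]
width: 0.0939
gripper_force: 0.0
```

>>> step_arm([
  [[0, 0, 0, 0.043, -0.025, 0, 0], [0, 0, 0, 0.086, -0.05, 0, 0], [0, 0, 0, 0.129, -0.075, 0, 0], [0, 0, 0, 0.172, -0.1, 0, 0], [0, 0, 0, 0.215, -0.125, 0, 0], [0, 0, 0, 0.258, -0.15, 0, 0], [0, 0, 0, 0.301, -0.175, 0, 0], [0, 0, 0, 0.342, -0.199, 0, 0]],
])

```text
t: 21.7
tool_pos: [0.4311, 0.056, 0.2301]
tool_rot: [179.9, -0.0, 90.0]
wrist_force: [1.5, -0.1, 1.3]
width: 0.0954
gripper_force: 0.0
```

>>> step_arm([
  [[0, 0, 0, 0, 0, 0, 0], [0, 0, 0, 0, 0, 0, 0]],
])

```text
t: 21.9
tool_pos: [0.4322, 0.0552, 0.2302]
tool_rot: [179.9, 0.0, 90.2]
wrist_force: [0.2, 0.5, 0.4]
width: 0.0954
gripper_force: 0.0
```

Run:
```python
from fit import *
o=telemetry.observe();print(o['tool_pos'],o['tool_rot'])
w=snap('wrist','w6');s=snap('scene','s6')
im=np.vstack([np.hstack([cv2.resize(w[0],(400,300)),cv2.resize(s[0][170:320,170:370],(400,300))]),
 np.hstack([cv2.resize(grid(top(w,z,.39,.47,.0,.10,.00033),.47,.10,.00033,.02),(375,300)) for z in (.108,.058)]+[np.zeros((300,50,3),np.uint8)])])
cv2.imwrite('pics/v6.png',im[:,:,::-1])
```

```text
[0.43220512 0.05522143 0.2302406 ] [1.79893453e+02 2.51407809e-02 9.01500440e+01]
```

View pics/v6.png

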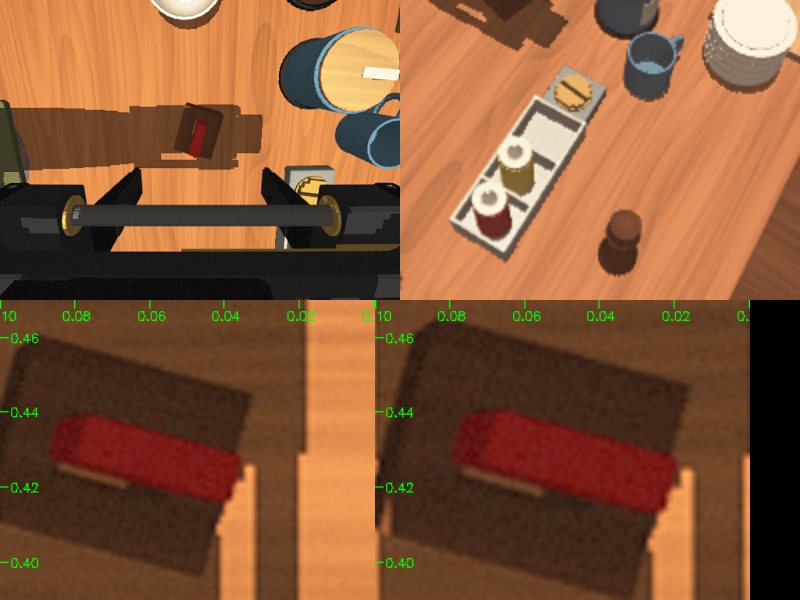

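Both bottles stand in the caddy, red in the end bay and yellow in the middle. The key centre is about (0.4277, 0.0575), and the block's yaw is about −15° (its outline measures 70 × 58 mm, which matches). I'll grasp the key across its 14 mm thickness.

>>> step_arm([
  [[0, 0, 8, 0.0026, -0.0045, 0, 0], [0, 0, 15, 0.0026, -0.0045, 0.04, 0.3], [0, 0, 15, 0.0026, -0.0045, 0.08, 0.3], [0, 0, 15, 0.0026, -0.0045, 0.12, 0.3], [0, 0, 15, 0.0026, -0.0045, 0.15, 0.3], [0, 0, 15, 0.0026, -0.0045, 0.164, 0.3], [0, 0, 15, 0.0026, -0.0045, 0.164, 0.3], [0, 0, 15, 0.0026, -0.0045, 0.164, 0.3]],
])

```text
t: 22.8
tool_pos: [0.4285, 0.0563, 0.066]
tool_rot: [-180.0, 0.0, 74.9]
wrist_force: [-0.1, -0.3, 0.9]
width: 0.0669
gripper_force: 0.0
```

>>> step_arm([
  [[0, 0, 0, 0, 0, 0, 1], [0, 0, 0, 0, 0, 0, 1], [0, 0, 0, 0, 0, 0, 1], [0, 0, 0, 0, 0, 0, 1], [0, 0, 0, 0, 0, 0, 1], [0, 0, 0, 0, 0, 0, 1], [0, 0, 0, 0, 0, 0, 1], [0, 0, 0, 0, 0, 0, 1]],
], grip_force=35)

```text
t: 23.6
tool_pos: [0.4277, 0.0573, 0.0656]
tool_rot: [-180.0, 0.0, 75.0]
wrist_force: [-0.2, 0.1, 0.6]
width: 0.0139
gripper_force: 35.0
```

>>> step_arm([
  [[0, 0, 0, 0, 0, -0.015, 1], [0, 0, 0, 0, 0, -0.045, 1], [0, 0, 0, 0, 0, -0.09, 1], [0, 0, 0, 0, 0, -0.13, 1], [0, 0, -8, 0, 0, -0.13, 1], [0, 0, -16, 0, 0, -0.13, 1], [0, 0, -24, 0, 0, -0.13, 1], [0, 0, -32, 0, 0, -0.13, 1]],
])

```text
t: 24.4
tool_pos: [0.4275, 0.0572, 0.1953]
tool_rot: [-180.0, -0.0, 107.4]
wrist_force: [-0.2, -0.3, -0.7]
width: 0.0138
gripper_force: 35.0
```

>>> step_arm([
  [[0, 0, -8, -0.023, 0.025, 0, 1], [0, 0, -16, -0.046, 0.05, 0, 1], [0, 0, -24, -0.069, 0.075, 0, 1], [0, 0, -32, -0.092, 0.1, 0, 1], [0, 0, -40, -0.115, 0.125, 0, 1], [0, 0, -48, -0.138, 0.15, 0, 1], [0, 0, -56, -0.161, 0.175, 0, 1], [0, 0, -64, -0.1833, 0.198, 0, 1]],
])

```text
t: 25.2
tool_pos: [0.6718, -0.0608, 0.1946]
tool_rot: [180.0, -0.1, 171.3]
wrist_force: [1.1, 0.9, -1.6]
width: 0.0138
gripper_force: 35.0
```

>>> step_arm([
  [[0, 0, -8, 0, 0, 0, 1], [0, 0, -9, 0, 0, 0, 1], [0, 0, -9, 0, 0, 0, 1]],
])

```text
t: 25.5
tool_pos: [0.6703, -0.0599, 0.1949]
tool_rot: [180.0, -0.1, 179.9]
wrist_force: [-0.7, -0.5, -2.0]
width: 0.0141
gripper_force: 35.0
```

Run:
```python
from fit import *
o=telemetry.observe();print(o['tool_pos'],o['tool_rot'],o['width'])
w=snap('wrist','w7');s=snap('scene','s7');d=snap('side','d7')
f=lambda c:cv2.resize(grid(top(c,.042,.586,.666,-.10,-.02,.00033),.666,-.02,.00033,.02),(300,300))
im=np.vstack([np.hstack([cv2.resize(w[0],(400,300)),f(w)]),np.hstack([f(s),f(d),np.zeros((300,100,3),np.uint8)])])
cv2.imwrite('pics/v7.png',im[:,:,::-1])
for c in (w,s,d): e,q=circ(c,(.626,-.06),.03,.042,.002); print(q.round(4),round(e))
```

```text
[ 0.67034184 -0.05994561  0.19489646] [ 1.79982873e+02 -7.56730341e-02  1.79888383e+02] 0.01412783883435659
[ 0.626  -0.0535] 94
[ 0.629 -0.06 ] 82
[ 0.6215 -0.061 ] 58
```

View pics/v7.png

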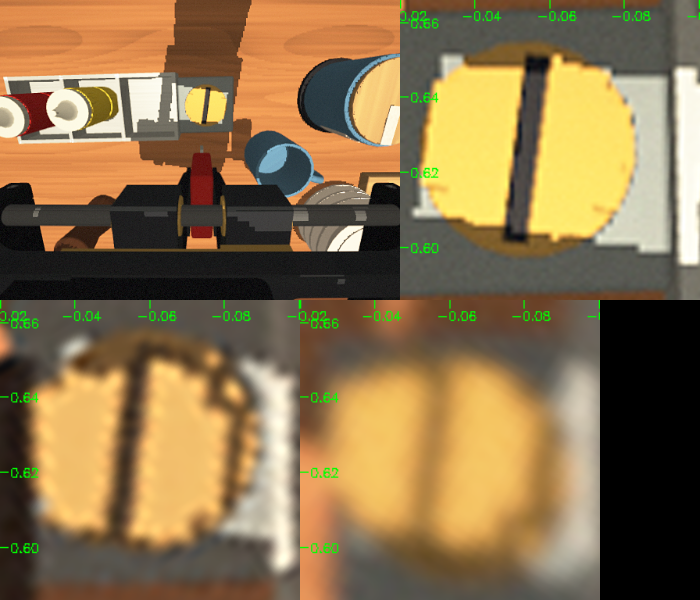

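The wrist view gives the slot centre at (0.6264, −0.0537), pointing 8° clockwise of +x. Scene and side agree to about 1 mm, and the slot angle matches an unlocked cam of about 0.15 rad. I'll align above it and check.

>>> step_arm([
  [[0, 0, 7, 0.022, 0.003, 0, 1], [0, 0, 7, 0.0443, 0.006, 0, 1], [0, 0, 7, 0.0443, 0.006, 0.03, 1], [0, 0, 7, 0.0443, 0.006, 0.06, 1], [0, 0, 7, 0.0443, 0.006, 0.078, 1], [0, 0, 7, 0.0443, 0.006, 0.078, 1], [0, 0, 7, 0.0443, 0.006, 0.078, 1]],
])

```text
t: 26.35
tool_pos: [0.6265, -0.054, 0.1182]
tool_rot: [-180.0, 0.0, 173.0]
wrist_force: [0.2, 0.7, -0.5]
width: 0.0136
gripper_force: 35.0
```

Run:
```python
from fit import *
o=telemetry.observe();print(o['tool_pos'],o['tool_rot'],o['wrist_force'])
w=snap('wrist','w8');s=snap('scene','s8');d=snap('side','d8')
def crop(c,n):
    u,v=proj(c,[[.6265,-.054,.06]])[0].astype(int); print(u,v)
    return cv2.resize(c[0][max(v-n,0):v+n,max(u-n,0):u+n],(390,390),interpolation=cv2.INTER_CUBIC)
cv2.imwrite('pics/v8.png',np.hstack([crop(s,26),crop(d,32)])[:,:,::-1])
cv2.imwrite('pics/v8w.png',w[0][:,:,::-1])
```

```text
[ 0.62646843 -0.05395482  0.11823078] [-1.79997872e+02  2.06396574e-02  1.73002504e+02] [ 0.19081604  0.72050223 -0.51786437]
256 212
302 197
```

View pics/v8.png

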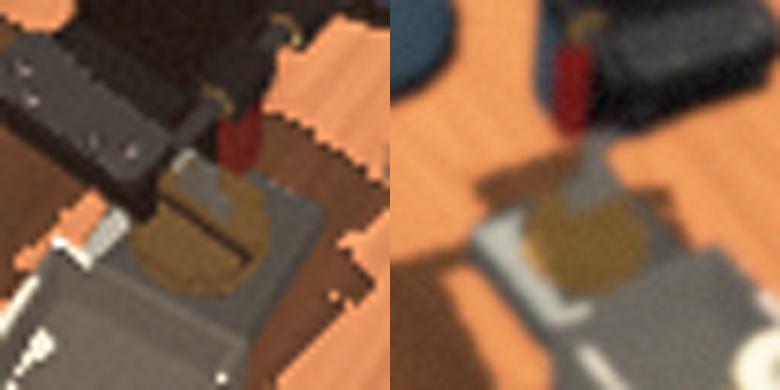

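The blade is parallel to the slot and about 14 mm above the cam. I'll descend gently and watch the force.

>>> step_arm([
  [[0, 0, 0, 0, 0, 0.008, 1], [0, 0, 0, 0, 0, 0.012, 1], [0, 0, 0, 0, 0, 0.015, 1], [0, 0, 0, 0, 0, 0.017, 1], [0, 0, 0, 0, 0, 0.018, 1]],
])

```text
t: 27.0
tool_pos: [0.6263, -0.0541, 0.0992]
tool_rot: [180.0, -0.0, 173.0]
wrist_force: [0.1, 0.1, -2.2]
width: 0.0139
gripper_force: 35.0
```

The blade is in the slot with no contact force. I'll seat it and turn clockwise.

>>> step_arm([
  [[0, 0, 0, 0, 0, 0.004, 1], [0, 0, 8, 0, 0, 0.004, 1], [0, 0, 16, 0, 0, 0.004, 1], [0, 0, 24, 0, 0, 0.004, 1], [0, 0, 32, 0, 0, 0.004, 1], [0, 0, 40, 0, 0, 0.004, 1], [0, 0, 48, 0, 0, 0.004, 1], [0, 0, 56, 0, 0, 0.004, 1]],
])

```text
t: 27.8
tool_pos: [0.6264, -0.0539, 0.095]
tool_rot: [-180.0, -0.0, 116.7]
wrist_force: [0.2, 0.3, -2.6]
width: 0.0138
gripper_force: 35.0
```

>>> step_arm([
  [[0, 0, 8, 0, 0, 0, 1], [0, 0, 16, 0, 0, 0, 1], [0, 0, 24, 0, 0, 0, 1], [0, 0, 28, 0, 0, 0, 1], [0, 0, 31, 0, 0, 0, 1], [0, 0, 31, 0, 0, 0, 1]],
])

```text
t: 28.4
tool_pos: [0.6264, -0.0539, 0.0951]
tool_rot: [-180.0, -0.0, 86.0]
wrist_force: [0.2, 1.3, -3.0]
width: 0.014
gripper_force: 35.0
```

Run:
```python
from fit import *
o=telemetry.observe();print(o['tool_pos'],o['tool_rot'],o['wrist_force'],o['ft_torque'])
```

```text
[ 0.6264066  -0.05388214  0.09510986] [-1.79986904e+02 -2.60650154e-02  8.60320610e+01] [ 0.21208158  1.31055686 -2.95774278] [ 0.03513104 -0.16995319  0.11211492]
```

>>> step_arm([
  [[0, 0, 3, 0, 0, 0, 1], [0, 0, 5, 0, 0, 0, 1], [0, 0, 5, 0, 0, 0, 1]],
])

```text
t: 28.7
tool_pos: [0.6264, -0.0539, 0.0951]
tool_rot: [-180.0, -0.0, 81.1]
wrist_force: [0.3, 0.3, -3.3]
width: 0.0144
gripper_force: 35.0
```

```bash
python3 -c "
from h import *
o=telemetry.observe();print(o['tool_rot'],o['wrist_force'],o['ft_torque'])"
```

```text
[-1.79986444e+02 -2.07262463e-02  8.10849019e+01] [ 0.28355463  0.30005032 -3.3408589 ] [ 0.13541935 -0.23173264  0.06492215]
```

>>> step_arm([
  [[0, 0, 2, 0, 0, 0, 1], [0, 0, 3, 0, 0, 0, 1], [0, 0, 3, 0, 0, 0, 1]],
])

```text
t: 29.0
tool_pos: [0.6264, -0.0539, 0.0952]
tool_rot: [-180.0, -0.0, 78.1]
wrist_force: [1.2, 1.3, -4.7]
width: 0.0138
gripper_force: 35.0
```

```bash
python3 -c "
from h import *
o=telemetry.observe();print(o['tool_rot'],o['wrist_force'],o['ft_torque'])
snap('wrist','w9');snap('scene','s9');snap('side','d9')"
```

```text
[-1.79986766e+02 -8.21448907e-03  7.81205501e+01] [ 1.23914491  1.31236085 -4.73015593] [ 0.18205605 -0.42534665  0.45692975]
```

The torque rose to 0.46 N m, so the cam is at its stop. I'll back the key off to mid-play, lift straight out and check.

>>> step_arm([
  [[0, 0, -5, 0, 0, 0, 1], [0, 0, -8.5, 0, 0, 0, 1], [0, 0, -8.5, 0, 0, 0, 1], [0, 0, -8.5, 0, 0, -0.008, 1], [0, 0, -8.5, 0, 0, -0.018, 1], [0, 0, -8.5, 0, 0, -0.05, 1], [0, 0, -8.5, 0, 0, -0.1, 1], [0, 0, -8.5, 0, 0, -0.1, 1]],
])

```text
t: 29.95
tool_pos: [0.6313, -0.055, 0.2065]
tool_rot: [179.1, 0.1, 86.5]
wrist_force: [1.3, -0.1, -0.5]
width: 0.0139
gripper_force: 35.0
```

>>> step_arm([
  [[0, 0, 0, 0, -0.045, 0, 1], [0, 0, 0, 0, -0.09, 0, 1], [0, 0, 0, 0, -0.09, 0, 1]],
])

```text
t: 30.25
tool_pos: [0.5316, -0.0479, 0.1941]
tool_rot: [-179.7, -0.0, 86.5]
wrist_force: [-0.2, 0.6, -1.5]
width: 0.0137
gripper_force: 35.0
```

Run:
```python
from fit import *
o=telemetry.observe();print(o['tool_pos'],o['tool_rot'],o['wrist_force'],o['width'])
w=snap('wrist','w10');s=snap('scene','s10');d=snap('side','d10')
f=lambda c:cv2.resize(grid(top(c,.042,.576,.676,-.11,-.01,.00033),.676,-.01,.00033,.02),(266,266))
k=np.array([.5364,-.054,.195-.02]) 
u,v=proj(d,[k])[0].astype(int)
im=np.vstack([np.hstack([f(w),f(s),f(d)]),np.hstack([cv2.resize(w[0],(399,299)),cv2.resize(d[0][v-40:v+40,u-53:u+53],(399,299))])])
cv2.imwrite('pics/v10.png',im[:,:,::-1])
```

```text
[ 0.53156538 -0.04794603  0.19412584] [-1.79736677e+02 -1.64828229e-02  8.64764159e+01] [-0.21674898  0.62952743 -1.47977334] 0.013674993005971121
```

View pics/v10.png

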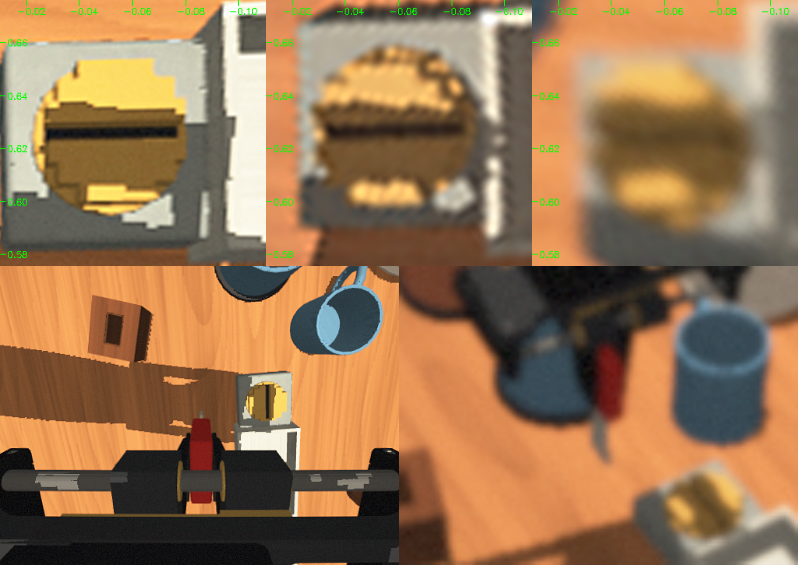

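The slot now runs parallel to the caddy's y, so the cam is seated. To check whether the key slipped in the grip, I'll compare the wrist images from before and after, and measure the stand hole too.

Run:
```python
from fit import *
w0,w1=load('w7'),load('w10')
f=lambda c:cv2.resize(c[0][180:330,220:300],(240,450),interpolation=cv2.INTER_CUBIC)
g=grid(top(w1,.058,.378,.478,.01,.11,.0003),.478,.11,.0003,.02)
im=np.hstack([f(w0),f(w1),cv2.resize(g,(310,450))*0+0]); im[:310,480:790]=cv2.resize(g,(310,310))
cv2.imwrite('pics/v11.png',im[:,:,::-1])
```

```text
(no output)
```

View pics/v11.png

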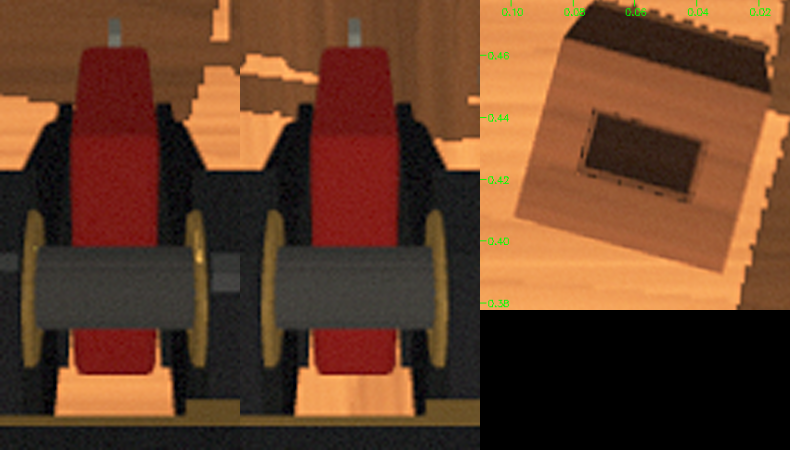

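The grip is unchanged, and the hole centre (0.428, 0.0574) matches the pose where I picked the key up. I'll take the key back above its stand.

>>> step_arm([
  [[0, 0, 6, 0.025, -0.029, 0, 1], [0, 0, 11.5, 0.05, -0.058, 0, 1], [0, 0, 11.5, 0.075, -0.087, 0, 1], [0, 0, 11.5, 0.099, -0.1152, 0, 1], [0, 0, 11.5, 0.099, -0.1152, 0, 1], [0, 0, 11.5, 0.099, -0.1152, 0, 1], [0, 0, 11.5, 0.099, -0.1152, 0, 1]],
])

```text
t: 31.1
tool_pos: [0.4292, 0.0567, 0.1966]
tool_rot: [179.9, -0.0, 75.0]
wrist_force: [-0.0, 0.3, -1.3]
width: 0.0141
gripper_force: 35.0
```

>>> step_arm([
  [[0, 0, 0, 0, 0, 0.03, 1], [0, 0, 0, 0, 0, 0.06, 1], [0, 0, 0, 0, 0, 0.07, 1], [0, 0, 0, 0, 0, 0.08, 1], [0, 0, 0, 0, 0, 0.09, 1], [0, 0, 0, 0, 0, 0.09, 1]],
])

```text
t: 31.7
tool_pos: [0.4275, 0.057, 0.105]
tool_rot: [-179.9, 0.0, 75.0]
wrist_force: [0.3, -1.4, -0.7]
width: 0.0138
gripper_force: 35.0
```

>>> step_arm([
  [[0, 0, 0, 0, 0, 0.015, 1], [0, 0, 0, 0, 0, 0.03, 1], [0, 0, 0, 0, 0, 0.037, 1], [0, 0, 0, 0, 0, 0.038, 1], [0, 0, 0, 0, 0, 0.038, 1]],
])

```text
t: 32.2
tool_pos: [0.4282, 0.0572, 0.0684]
tool_rot: [179.9, -0.0, 75.0]
wrist_force: [-0.1, 0.2, -0.8]
width: 0.0138
gripper_force: 35.0
```

>>> step_arm([
  [[0, 0, 0, 0, 0, 0.001, 1], [0, 0, 0, 0, 0, 0.002, 1], [0, 0, 0, 0, 0, 0.002, 1], [0, 0, 0, 0, 0, 0.002, 0.8], [0, 0, 0, 0, 0, 0.002, 0.6], [0, 0, 0, 0, 0, 0.002, 0.5], [0, 0, 0, 0, 0, 0.002, 0.4], [0, 0, 0, 0, 0, 0.002, 0.4]],
])

```text
t: 33.0
tool_pos: [0.4277, 0.0571, 0.0657]
tool_rot: [180.0, -0.0, 75.0]
wrist_force: [0.2, -0.1, 0.2]
width: 0.0457
gripper_force: 0.0
```

>>> step_arm([
  [[0, 0, 0, 0, 0, -0.03, 0.4], [0, 0, 0, 0, 0, -0.06, 0.4], [0, 0, 0, 0, 0, -0.1, 0.4], [0, 0, 0, 0, 0, -0.15, 0.4], [0, 0, 0, -0.04, -0.03, -0.18, 0.4], [0, 0, 0, -0.08, -0.06, -0.18, 0.4], [0, 0, 0, -0.08, -0.06, -0.18, 0.4]],
])

```text
t: 33.7
tool_pos: [0.3477, -0.0063, 0.2477]
tool_rot: [179.7, 0.0, 74.9]
wrist_force: [0.6, -0.9, 0.3]
width: 0.057
gripper_force: 0.0
```

```bash
python3 look.py ABC
python3 - <<'E'
from fit import *
o=telemetry.observe();print(o['t'],o['tool_pos'],o['width'])
w=snap('wrist','w12');s=snap('scene','s12');d=snap('side','d12')
im=np.vstack([np.hstack([cv2.resize(s[0],(400,300)),cv2.resize(w[0],(400,300))]),np.hstack([cv2.resize(d[0][130:290,190:390],(400,300)),cv2.resize(s[0][120:320,170:370],(400,300))])])
cv2.imwrite('pics/v12.png',im[:,:,::-1])
E
```

```text
A [0.5105 0.4305] 99 -1.8
A [0.513 0.422] 24 -30.3
B [0.599  0.2945] 108 4.2
B [0.5995 0.2925] 73 4.1
C [0.6147 0.142 ] 114 1.2
C [0.6142 0.1415] 92 -0.2
33.8 [ 0.34877272 -0.00520539  0.24612854] 0.05700221783395753
```

View pics/v12.png

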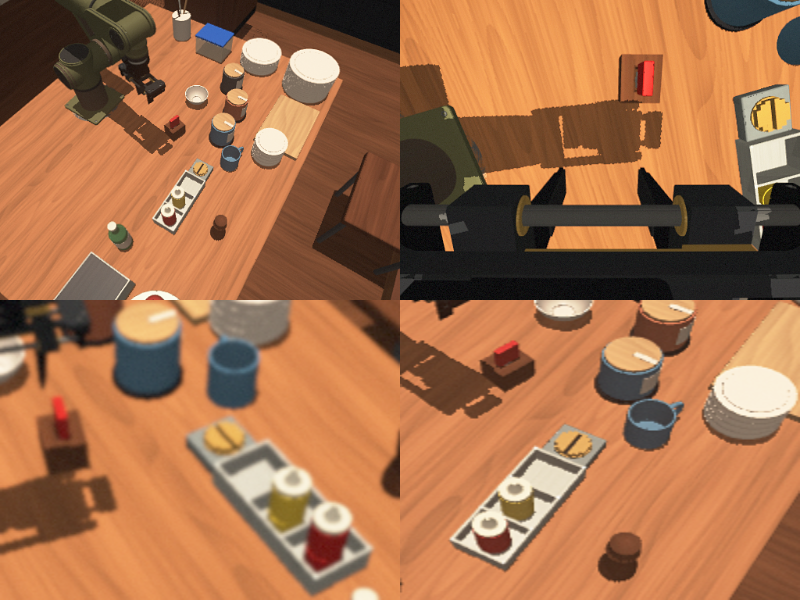

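I've used all 14 picture views, so I'll check the cam slot direction numerically before handing in.

Run:
```python
from fit import *
for n in ('s7','s10','s12','w10','w12'):
    c=load(n); g=np.arange(-170,190,1); best=[]
    for ang in range(-90,90,3):
        for off in np.arange(-.004,.0041,.001):
            t=np.radians(ang); r=np.linspace(-.02,.02,41)
            P=np.c_[.6268+r*np.cos(t)-off*np.sin(t),-.054+r*np.sin(t)+off*np.cos(t),np.full(41,.042)]
            best.append((np.percentile(sample(c,P).sum(1),80),ang,off))
    print(n,sorted(best)[:3])
```

```text
s7 [(np.float64(287.0), -9, np.float64(0.0)), (np.float64(287.0), -6, np.float64(0.0)), (np.float64(293.0), -3, np.float64(0.0))]
s10 [(np.float64(162.0), -90, np.float64(0.0)), (np.float64(162.0), -87, np.float64(0.0)), (np.float64(165.0), -87, np.float64(-0.001))]
s12 [(np.float64(251.0), -90, np.float64(-0.001)), (np.float64(251.0), -87, np.float64(-0.001)), (np.float64(259.0), -87, np.float64(0.0))]
w10 [(np.float64(81.0), -90, np.float64(-0.001)), (np.float64(81.0), -87, np.float64(-0.001)), (np.float64(90.0), -90, np.float64(0.0))]
w12 [(np.float64(189.0), -90, np.float64(0.0)), (np.float64(191.0), -87, np.float64(0.0)), (np.float64(192.0), -90, np.float64(0.001))]
```

The final pictures show both bottles upright in the caddy, the key home at wrist (645,78), and the three drums facing out. The slot fit gives −88.5°, along the caddy's y, so the cam is locked. Handing in.

```bash
python3 -c "
from h import *
print(workorder.job_done())"
```

```text
the job is handed in; nothing more can be done
None
```

I handed the job in after about 34 s of robot time, but the hand-in gave no verdict: by my camera checks both bottles (red and yellow; no white one was there) stand in the caddy, the three drum labels face the dining room within about 4°, the cam is locked with the key, and the key is back in its stand.

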